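# Spring tester: plug in the module and hold the slide at the mark

### The arm

A 7-joint arm with a two-finger parallel gripper is mounted at the origin on a cart in front of the work surface, level with it; the furniture and walls round the work are solid. World frame = base frame: x ahead of the robot, y to its left, z up, the work surface at z = 0. Lengths are in mm, angles in rad, forces in N, time in s.
With the tool pointing down it reaches from about 400 to 850 mm from the base axis. Payload 4.5 kg.
Tool frame: the origin (TCP) lies between the finger pads; the fingertips stand 25 mm ahead of it and the grasp point (between the pads) lies 6 mm ahead of it; z points along the fingers, y is the direction in which the jaws open and shut (so a half turn about z gives the same grasp; the last joint's range is limited). The gripper opens to 85 mm and grips with 20 to 120 N. Pads are 22 mm wide; open, the fingers measure 114 mm over their backs; the gripper's body (76 mm by 85 mm) begins 54 mm behind the grasp point. The pads swing forward as they close: fully open they stand 13 mm farther back than shut.
Start: joints at [1.323, 0.689, -0.195, 1.565, 0.157, 0.902, -0.215], TCP at [173.831, -600.362, 256.317] pointing down, gripper open.
Joint ranges: [-3.01, 3.01], [-0.46, 2.08], [-1.47, 1.51], [0.13, 2.56], [-1, 4.14], [0.04, 2.09], [-2.66, 2.66]. Speed limits (rad/s): [2.57, 2.57, 3.14, 3.14, 3.14, 3.14, 3.14].

### API

Orientations are given as a rotation vector (axis times angle).
In Python, from station import bot, optics gives the robot as it stands.
- The arm moves only by the tool send_rows, never from a script. Its argument "increments" is a list of rows, each a list of 4 numbers: the shift along the world's x, y, z in m, then the turn about the world's z in degrees. In form: [[dx, dy, dz, spin], ...]. A call has 1 to 10 rows; each row is the pose to reach, as a shift and turn from the pose measured when the call began; what a row does not reach only later rows make up. A row lasts 1/12 s, in which the tool goes at most 41.7 mm and 7.16 degrees, less where a joint would pass 70% of its speed; a pose out of reach is approached as far as the arm can. A call with a gripper value outside its range is refused whole. "jaw" is the finger opening in m, from 0 to 0.0854, set as the call begins (left out, the last holds). The fingers move at their own pace and stop on an object; "grip_force" is the grip in N (left out, the last holds). Time passes only in rows, so rows that repeat a pose let the fingers close. It gives the time, the measured TCP pose, the force and the opening at its end, in the units of the state.
- bot.get_state(): the state, without advancing time (a new reading comes with each control period).
- optics.grab_frame(name): name is "scene" or "top" or "wrist"; returns the picture (384x512x3 uint8, blue, green, red); there is no depth.
- optics.camera_params(name): a dict with "K" (3x3 intrinsics, pixels), "position" and "orientation" of the camera in the world. Camera axes: x right, y down, z forward; pixel columns grow to the right and rows downward; lengths in mm; the calibration is good to about 2 mm. The wrist camera is an equidistant fisheye: a pixel r from the principal point sees the ray r / f radians off the axis. A picture is of the moment at which its call begins: read the wrist's pose just before it. camera_params takes no time and is no camera call; for the wrist camera it gives the pose at the moment of the call.
- bot.finish_job(): hands the job in, once; it reports no verdict.
The state is a dict: "t": time; "q": joint angles; "joint_velocities": joint speeds; "tau": joint torques, N m; "eef_pos": TCP position; "tcp_rot": TCP orientation; "contact_force": force on the tool from outside, world axes, zero at the start; "torque": the same for the moment, N m; "width": finger opening in mm.
Only numpy, scipy, OpenCV 4.12 (cv2) and the standard library are available. Lean on these libraries where they do the work, as an engineer would, in place of code of your own. Each camera call takes 0.05 s, during which the arm holds its last target. There are 200 camera calls.

### The job

Take a reading position on the green bench spring tester: plug the blue square module fully home into the square socket on top of the tester and let go of it, then pull the tester's black spring-return handle out along its track until its orange pointer stands level with the red rider on the scale. Finish while still holding the handle there, because the spring pulls it back as soon as it is let go. Do not shift the red rider, and leave the yellow module and the whetstone where they are.

Things in the scene. Friction and masses are not known exactly. Their poses are not given: they have to be found in the camera images.
- blue_module: loose plug-in module, 50 to 100 g, standing upright on its foot: grey square plug foot 28 x 28 mm, 20 mm tall (its lowest 6 mm taper to 22 x 22 mm at the end as a lead-in), below a blue square head 36 x 36 mm, 45 mm tall; 65 mm tall in all. Origin: centre of the underside of the foot, z up, x and y along the sides of foot and head (foot and head are both square and parallel, so any quarter turn fits).
- yellow_module: spare module, same shape and size as the blue one but with a yellow head; to be left alone. Origin: centre of the underside of its foot. The two modules may stand in either place.
- whetstone: loose grey whetstone, 33 x 68 x 27 mm, lying to the left of the tester; to be left alone. Origin: centre of the underside.
- tester: bench spring tester, fixed to the table: dark base plate 290 x 140 x 10 mm (x by y) with a green housing 110 mm (x) x 100 mm (y) at its far end, from 30 to 140 mm ahead of the origin along the tester's +x, its top 55 mm above the table. Origin: centre of the base's underside on the table. Its -x is the direction in which the handle is pulled out. The white scale strip and the rider are on its +y side, up to 27 mm above the table.
- socket (a point): centre of the mouth of the square socket in the housing's top, 55 mm above the table and 85 mm from the tester's origin along its +x; axes parallel to the tester. Hole 31 x 31 mm (28 mm foot plus 3 mm play) with a bevelled mouth, sides parallel to the tester's x and y, 26 mm deep. Fully home, the module's head rests on the housing's top, its foot's underside 20 mm below this point.
- grip (a point): point to take the black pull handle of the draw slide, 66 mm above the table at the centre of its upright rounded plate, which is 14 mm thick along the pull (tester x), 44 mm wide (tester y) and stands from 30 to 84 mm above the table; axes parallel to the tester. Behind it (+x) a 9 mm rod at 26 mm height runs to the housing; at rest 48 mm are free between plate and housing, in front it is free. An orange pointer stands out from its foot to +y, at 16 to 22 mm height.
- pull_slide (a joint): how far the handle is pulled out, m: 0 = at rest at the housing's side, up to 0.09 at the end stop; grows toward the tester's -x. A spring (about 4 N at rest, growing 0.9 N per 10 mm) draws it back to 0 when let go.
- pointer (a point): tip of the handle's orange pointer over the scale, 18 mm above the table; axes parallel to the tester.
- mark_rider (a joint): where the red rider stands on the scale, m: the pull at which the pointer is level with it (pull_slide equal to mark_rider). Varies from 0.040 to 0.072. Held by friction; to be left alone.
- mark (a point): tip of the red rider beside the scale, to be met by the pointer, 18 mm above the table; the rider is a red block 16 x 12 x 14 mm outward (+y) of it; axes parallel to the tester. The pointer is level with it when both have the same x in the tester's frame.

How it is judged (in metres and radians):
On the way, in this order (a step that is already met when the one before it is completed fails the run):
1. the blue module is fully home in the tester's socket and let go, the handle still at rest (horizontal distance between blue_module and socket below 0.004 m and z of blue_module in the frame of socket below -0.017 m and angle between blue_module's own z axis and vertical below 0.08 rad and contact force between the fingers and blue_module below 0.3 N and value of joint pull_slide below 0.01 m), for 0.2 s.
2. the handle is pulled out by the fingers until its pointer is level with the red rider (x of pointer in the frame of mark between -0.004 and 0.004 m and contact force between the fingers and pull_slide above 1 N), for 0.2 s.
At the end, for the whole second after the job is handed in: The blue module sits upright in the socket (centre within 4 mm, foot at least 17 of its 20 mm deep), untouched by the fingers; the fingers alone still hold the spring-return handle, at rest, with its pointer within 4 mm of the red rider along the pull (all of step 2 and horizontal distance between blue_module and socket below 0.004 m and z of blue_module in the frame of socket below -0.017 m and angle between blue_module's own z axis and vertical below 0.08 rad and contact force between the fingers and blue_module below 0.3 N and velocity of joint pull_slide between -0.01 and 0.01 m/s and contact force between pull_slide and blue_module below 0.1 N and contact force between pull_slide and yellow_module below 0.1 N and contact force between pull_slide and whetstone below 0.1 N); the arm keeps its last pose, push and grip.
It fails at once if the red rider is shifted by more than 4 mm (distance of mark from where it was at the start of the episode above 0.004 m).
It fails at once if the yellow module is moved by more than 20 mm or tipped over (distance of yellow_module from where it was at the start of the episode above 0.02 m or angle between yellow_module's own z axis and vertical above 0.5 rad).
It fails at once if the whetstone is moved by more than 20 mm (distance of whetstone from where it was at the start of the episode above 0.02 m).
It also fails if it takes over 51 s, if anything falls off the work surface, if the arm or the gripper's body presses on something with over 40 N, if the wrist force passes 120 N, or if a joint passes its speed limit or range.

## Working session

There is one attempt and no reset: what is moved stays moved. The work goes in short steps, Python scripts to look and compute and a tool call to move; the robot and the scene stay as the last step left them, time stands still between calls to the robot, and variables do not carry over. Pictures are saved under pics/ and viewed, on a budget of 10 in all, crops included, one or two more only if the job needs it, and the job is handed in when it is done.

Besides the shell and the picture viewer there is one more tool, called in YAML: its name, and indented under it one key for each argument. send_rows: Moves the arm, as the interface text tells. Its arguments: {"type":"object","properties":{"increments":{"type":"array","items":{"type":"array","items":{"type":"number"}}},"jaw":{"type":"number"},"grip_force":{"type":"number"}},"required":["increments"]}

```bash
mkdir -p pics; ls
python3 - <<'E'
from station import bot, optics
import cv2,numpy as np
for n in ["scene","top"]:
    im=optics.grab_frame(n); cv2.imwrite(f"pics/{n}0.png",im)
    p=optics.camera_params(n);print(n,p)
s=bot.get_state();print(s)
E
```

```text
pics
scene {'K': array([[384.73341775,   0.        , 256.35848498],
       [  0.        , 384.73341775, 193.26844711],
       [  0.        ,   0.        ,   1.        ]]), 'position': array([303.4544538 , 515.45093591, 767.61952996]), 'orientation': array([-0.5973757 ,  2.75295098, -1.01025893])}
top {'K': array([[403.54556069,   0.        , 256.78488697],
       [  0.        , 403.54556069, 195.2817471 ],
       [  0.        ,   0.        ,   1.        ]]), 'position': array([ 459.56568829,  -13.58089555, 1113.30651511]), 'orientation': array([-2.21129093,  2.17968494, -0.09806182])}
{'t': 0.1, 'q': array([ 1.3228071 ,  0.68989856, -0.19451545,  1.56622934,  0.15728549,
        0.90250593, -0.21508348]), 'joint_velocities': array([ 3.77407233e-04, -1.07312730e-03,  6.35215102e-05, -2.39187708e-03,
        2.78046077e-04,  2.94683665e-03, -4.26135773e-04]), 'tau': array([-3.59817073e-03, -5.40608954e+01, -1.27139658e+00, -1.58987385e+01,
        9.43863066e-03,  4.43021781e-03,  3.06245163e-07]), 'eef_pos': array([ 173.60788261, -599.84460677,  255.56791131]), 'tcp_rot': array([-3.10884417e+00, -4.41066196e-01,  5.39136554e-04]), 'contact_force': array([-0.39419678,  0.59233775, -0.51049656]), 'torque': array([ 0.04256871, -0.01638539, -0.0020993 ]), 'width': 85.28344576080593}
```

View pics/top0.png

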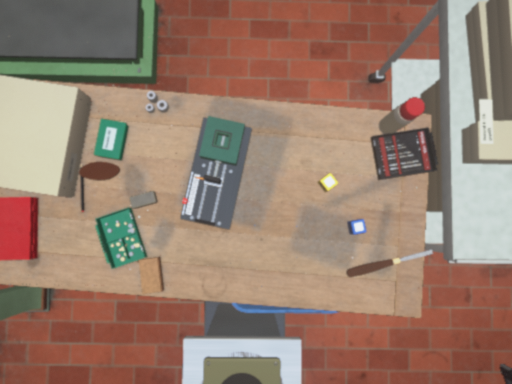

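View pics/scene0.png

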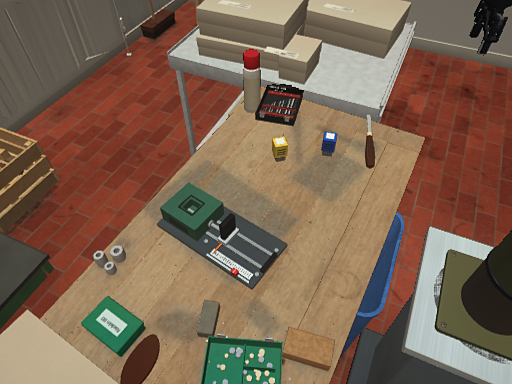

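```bash
cat > h.py <<'E'
import numpy as np,cv2
from scipy.spatial.transform import Rotation as R
from station import bot,optics
def cam(n):
    p=optics.camera_params(n);return p["K"],np.array(p["position"]),R.from_rotvec(p["orientation"]).as_matrix()
def proj(n,P):
    K,t,M=cam(n);c=(np.atleast_2d(P)-t)@M;q=c@K.T;return q[:,:2]/q[:,2:]
def back(n,uv,z):
    K,t,M=cam(n);uv=np.atleast_2d(uv);d=np.c_[uv,np.ones(len(uv))]@np.linalg.inv(K).T@M.T
    return t+d*((z-t[2])/d[:,2])[:,None]
E
python3 - <<'E'
from h import *
im=cv2.imread("pics/top0.png");a=im[105:240,170:260];b=im[160:245,310:380]
cv2.imwrite("pics/a.png",np.hstack([cv2.resize(a,(400,600),interpolation=2),cv2.resize(b,(390,474),interpolation=2)[:600].copy() if 0 else cv2.copyMakeBorder(cv2.resize(b,(390,474),interpolation=2),0,126,0,0,0)]))
s=cv2.imread("pics/scene0.png");cv2.imwrite("pics/b.png",cv2.resize(s[175:295,150:295],(798,660))[:600])
hsv=cv2.cvtColor(im,cv2.COLOR_BGR2HSV)
print(back("top",[[357,227]],65),back("top",[[329,182]],65),back("top",[[216,172]],10),back("top",[[145,199]],27))
E
```

```text
[[ 453.81771455 -295.9557981    65.        ]] [[ 570.38370233 -222.63725553   65.        ]] [[598.8803076   77.95081154  10.        ]] [[520.77100591 265.08373725  27.        ]]
```

View pics/a.png

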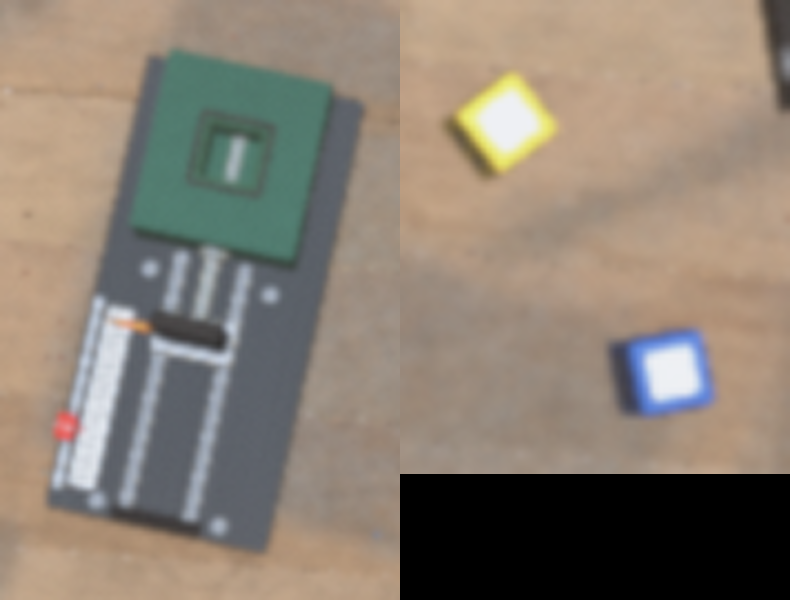

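View pics/b.png

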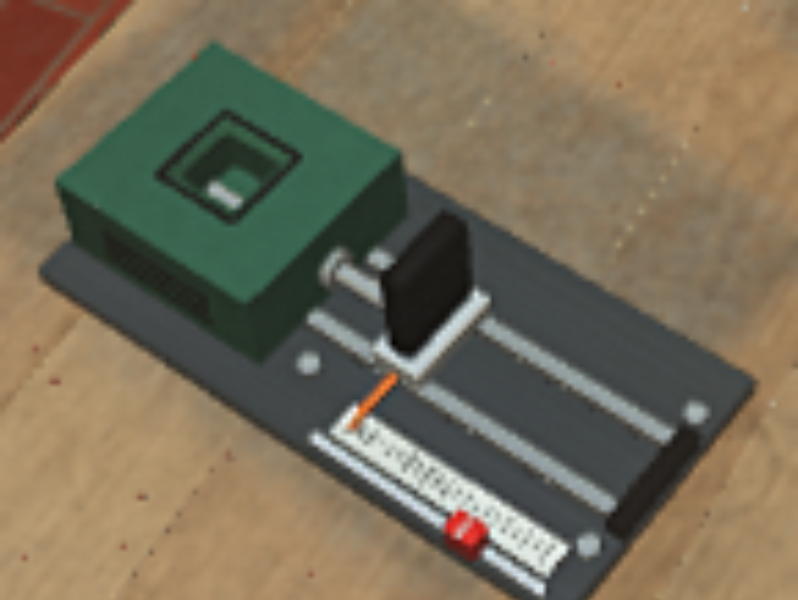

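```bash
cat > fit.py <<'E'
from h import *
from scipy.optimize import least_squares
def T(U): return (np.array(U,float)+.5)/4.444-.5+[170,105]
def S(U): return (np.array(U,float)+.5)/[5.503,5.5]-.5+[150,175]
def B(U): return (np.array(U,float)+.5)/5.5714-.5+[310,160]
H=lambda a,b:[a,b,55]
P1=np.array([H(140,50),H(140,-50),H(30,-50),H(30,50),[-145,70,10],[-145,-70,10],[145,-70,10]])
U1=T([(172,50),(332,87),(296,263),(133,230),(47,502),(265,550),(362,105)])
P2=np.array([H(140,-50),H(30,-50),H(30,50),H(140,50),[-145,-70,10],[145,70,10]])
U2=S([(215,43),(402,155),(250,303),(57,185),(755,382),(40,270)])
def W(p,P):
    c,s=np.cos(p[2]),np.sin(p[2]);return np.array(P)@np.array([[c,s,0],[-s,c,0],[0,0,1]])+[p[0],p[1],0]
fr=lambda p:np.r_[(proj("top",W(p,P1))-U1).ravel(),(proj("scene",W(p,P2))-U2).ravel()]
r=least_squares(fr,[600,78,-.2]);p=r.x
def loc(w): 
    c,s=np.cos(p[2]),np.sin(p[2]);d=np.atleast_2d(w)[:,:2]-p[:2];return d@np.array([[c,-s],[s,c]])
if __name__=="__main__":
    print("tester",p,np.degrees(p[2]));print(r.fun.round(1))
    for nm,U in (("top",T),("scene",S)):
        pt=(115,323) if nm=="top" else (352,428)
        print(nm,"ptr",loc(back(nm,U([pt]),19)))
    print("sock mouth top",loc(back("top",T([(232,153)]),55)),"scene",loc(back("scene",S([(229,166)]),55)))
    print("rider top", [loc(back("top",T([(66,427)]),z)) for z in (18,25)],"scene ctr",loc(back("scene",S([(466,535)]),18)))
    print("socket",W(p,[[85,0,55]]),"grip",W(p,[[30-48-7,0,66]]))
    for nm,c in (("blue",[(628,343),(702,331),(714,402),(640,414)]),("yellow",[(453,118),(515,72),(557,125),(497,174)])):
        X=back("top",B(c),65);e=np.diff(np.r_[X,X[:1]],axis=0)[:,:2]
        print(nm,X.mean(0),np.linalg.norm(e,axis=1).round(1),(np.degrees(np.arctan2(e[:,1],e[:,0]))%90).round(1), "scene proj of centre65:",proj("scene",X.mean(0)))
E
python3 fit.py
python3 - <<'E'
import cv2,numpy as np
for f in("top0","scene0"):
    im=cv2.imread(f"pics/{f}.png");h=cv2.cvtColor(im,cv2.COLOR_BGR2HSV)
    sl=(slice(160,245),slice(310,380)) if f=="top0" else (slice(115,165),slice(260,345))
    m=cv2.inRange(h,(105,120,60),(130,255,255))[sl];c=max(cv2.findContours(m,0,2)[0],key=cv2.contourArea)
    print(f,cv2.minAreaRect(c),sl[1].start,sl[0].start)
    m=cv2.inRange(h,(0,170,120),(6,255,255))|cv2.inRange(h,(174,170,120),(180,255,255))
    s2=(slice(105,240),slice(170,260)) if f=="top0" else (slice(250,290),slice(220,260))
    n,l,st,ce=cv2.connectedComponentsWithStats(m[s2]);print("red",st[1:],ce[1:]+[s2[1].start,s2[0].start])
E
```

```text
tester [ 5.97415906e+02  7.85169889e+01 -2.01212630e-01] -11.528634467725782
[-0.7 -0.6  0.1 -0.8 -0.8 -0.4 -1.1 -1.1 -1.3  1.2 -0.1  1.4  0.9 -1.
  0.3 -0.4  0.6 -0.7  0.   0.4  0.2 -0.7  1.5 -0.9 -0.5 -0.4]
top ptr [[-25.55990833  49.93873752]]
scene ptr [[-24.56124351  55.03108973]]
sock mouth top [[85.80792958 -0.73547338]] scene [[86.2634783   0.89771458]]
rider top [array([[-94.02919573,  64.92778107]]), array([[-94.17384377,  63.76004764]])] scene ctr [[-92.44521793  65.761452  ]]
socket [[680.70102629  61.52908927  55.        ]] grip [[572.92028234  83.51342992  66.        ]]
blue [ 457.8632495  -487.79975769   65.        ] [35.7 33.6 35.6 33.5] [9.9 8.7 9.8 8.9] scene proj of centre65: [[347.95017269  97.60307436]]
yellow [ 574.61017713 -410.9083371    65.        ] [37.2 31.7 37.3 33.3] [36.9 38.4 39.4 38.2] scene proj of centre65: [[302.96575057 102.00160578]]
top0 ((44.950775146484375, 65.01295471191406), (9.86147403717041, 15.763962745666504), 30.256441116333008) 310 160
red [] []
scene0 ((68.74665069580078, 26.60234832763672), (12.686328887939453, 19.463956832885742), 10.007980346679688) 260 115
red [[11 18  4  4  9]
 [14 20  4  5 13]] [[232.44444444 269.44444444]
 [235.61538462 271.84615385]]
```

```bash
sed -i 's/X=back("top",B(c),65)/X=back("top",B(np.array(c)-[400,0]),65)/' fit.py; python3 fit.py | tail -2
python3 - <<'E'
from h import *
p=optics.camera_params("wrist");print(p);s=bot.get_state();M=R.from_rotvec(s["tcp_rot"]).as_matrix();print(M.round(3))
print("cam in tool",M.T@(np.array(p["position"])-s["eef_pos"]),(M.T@R.from_rotvec(p["orientation"]).as_matrix()).round(3))
E
```

```text
blue [ 455.31044517 -299.18916579   65.        ] [35.3 33.5 35.3 33.5] [9.9 9.4 9.9 9.5] scene proj of centre65: [[329.93302556 135.49362448]]
yellow [ 571.61565917 -221.39637755   65.        ] [36.7 31.8 36.8 33.4] [37.3 38.7 39.8 38.6] scene proj of centre65: [[279.92019019 141.10886211]]
{'K': array([[297.31863964,   0.        , 259.42112266],
       [  0.        , 297.31863964, 189.06223344],
       [  0.        ,   0.        ,   1.        ]]), 'position': array([ 246.65108123, -578.28412996,  372.19716983]), 'orientation': array([ 2.313141  , -1.73496534, -0.26482269])}
[[ 0.961  0.278 -0.001]
 [ 0.278 -0.961  0.002]
 [-0.    -0.002 -1.   ]]
cam in tool [  76.14461394   -0.584905   -116.6370551 ] [[ 0.002 -0.955 -0.295]
 [ 1.     0.002 -0.   ]
 [ 0.001 -0.295  0.955]]
```

send_rows:
  increments:
    - [0.028, 0.03, 0, -1]
    - [0.056, 0.06, 0, -2]
    - [0.085, 0.09, 0, -3]
    - [0.113, 0.12, 0, -4]
    - [0.141, 0.15, 0, -5]
    - [0.169, 0.18, 0, -6.4]
    - [0.197, 0.21, -0.02, -6.4]
    - [0.225, 0.24, -0.04, -6.4]
    - [0.253, 0.27, -0.06, -6.4]
    - [0.2817, 0.3006, -0.08, -6.4]
  jaw: 0.0854

```text
t: 0.93
eef_pos: [445.7, -308.8, 181.9]
tcp_rot: [-3.129, -0.267, 0.001]
contact_force: [-0.0, -0.6, 0.0]
width: 85.2
```

send_rows:
  increments:
    - [0, 0, 0, 0]
    - [0, 0, 0, 0]
    - [0, 0, 0, 0]

```text
t: 1.18
eef_pos: [445.2, -309.0, 181.6]
tcp_rot: [-3.129, -0.267, 0.003]
contact_force: [-1.1, -0.5, 0.5]
width: 85.6
```

```bash
cat >> h.py <<'E'
def wback(uv,z,st):
    K,t,M=st;d=(np.atleast_2d(uv)-K[:2,2])/K[0,0];r=np.linalg.norm(d,axis=1)
    v=np.c_[d/r[:,None]*np.sin(r)[:,None],np.cos(r)]@M.T
    return t+v*((z-t[2])/v[:,2])[:,None]
def wproj(P,st):
    K,t,M=st;c=(np.atleast_2d(P)-t)@M;th=np.arctan2(np.linalg.norm(c[:,:2],axis=1),c[:,2])
    return c[:,:2]/np.linalg.norm(c[:,:2],axis=1)[:,None]*th[:,None]*K[0,0]+K[:2,2]
def wshot(f):
    s=bot.get_state();st=cam("wrist");im=optics.grab_frame("wrist");cv2.imwrite(f"pics/{f}.png",im);np.save(f"pics/{f}.npy",np.array([st[0],np.c_[st[1],np.zeros((3,2))],st[2]]))
    M=R.from_rotvec(s["tcp_rot"]).as_matrix();print("t",s["t"],"tcp",s["eef_pos"].round(1),"yaw",np.degrees(np.arctan2(M[1,0],M[0,0])).round(2),"w",s["width"],"F",s["contact_force"].round(1));return im
def wst(f):
    a=np.load(f"pics/{f}.npy");return a[0],a[1][:,0],a[2]
E
python3 - <<'E'
from h import *
im=wshot("w1");cv2.imwrite("pics/w1b.png",cv2.resize(im,(800,600)))
print(wproj([[455.3,-299.2,65]],wst("w1")))
E
```

```text
t 1.1833 tcp [ 445.2 -309.   181.6] yaw 9.76 w 85.57023329262432 F [-1.1 -0.5  0.5]
[[250.80229391 179.86735693]]
```

View pics/w1b.png

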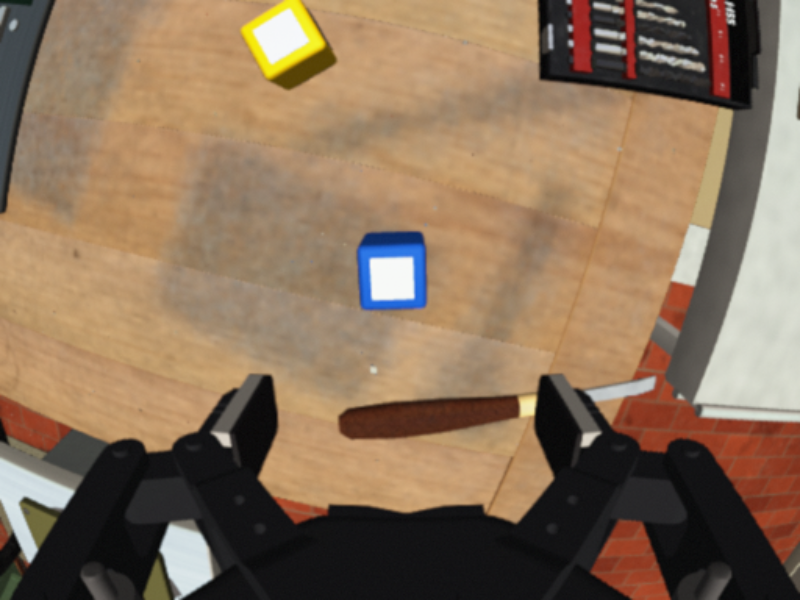

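Run:
```python
from h import *
c=(np.array([(359,247),(425,245),(427,308),(361,310)],float)+.5)/1.5625-.5
X=wback(c,65,wst("w1"));e=np.diff(np.r_[X,X[:1]],axis=0)[:,:2]
print(X.mean(0),np.linalg.norm(e,axis=1).round(1),(np.degrees(np.arctan2(e[:,1],e[:,0]))%90).round(1))
w=(np.array([(368,258),(413,256),(415,300),(371,302)],float)+.5)/1.5625-.5
print(wback(w,65,wst("w1")).mean(0))
```

```text
[ 457.11131446 -299.2960668    65.        ] [33.8 34.  35.1 34.1] [11.5 12.3 11.8 10.1]
[ 456.35346686 -298.78759866   65.        ]
```

send_rows:
  increments:
    - [0.0056, 0.005, -0.02, 0.9]
    - [0.0113, 0.0099, -0.045, 0.9]
    - [0.0113, 0.0099, -0.07, 0.9]
    - [0.0113, 0.0099, -0.095, 0.9]
    - [0.0113, 0.0099, -0.115, 0.9]
    - [0.0113, 0.0099, -0.1276, 0.9]
    - [0.0113, 0.0099, -0.1276, 0.9]
    - [0.0113, 0.0099, -0.1276, 0.9]
    - [0.0113, 0.0099, -0.1276, 0.9]

```text
t: 1.98
eef_pos: [456.4, -301.3, 55.6]
tcp_rot: [3.128, 0.286, -0.0]
contact_force: [-0.3, 0.2, -0.2]
width: 85.1
```

Run:
```python
from h import *
im=wshot("w2")
```

```text
t 1.9833 tcp [ 456.4 -301.3   55.6] yaw 10.46 w 85.14375024915063 F [-0.3  0.2 -0.2]
```

send_rows:
  increments:
    - [0, 0.002, -0.001, 0]
    - [0, 0.002, -0.001, 0]
    - [0, 0.002, -0.001, 0]

```text
t: 2.28
eef_pos: [457.0, -299.2, 55.6]
tcp_rot: [3.127, 0.287, 0.002]
contact_force: [0.1, -0.2, 0.8]
width: 85.7
```

send_rows:
  increments:
    - [0, 0, 0, 0]
    - [0, 0, 0, 0]
    - [0, 0, 0, 0]
    - [0, 0, 0, 0]
    - [0, 0, 0, 0]
    - [0, 0, 0, 0]
    - [0, 0, 0, 0]
    - [0, 0, 0, 0]
  jaw: 0.02
  grip_force: 50

```text
t: 2.95
eef_pos: [457.1, -299.3, 55.7]
tcp_rot: [3.127, 0.287, 0.003]
contact_force: [0.1, 1.0, 4.2]
width: 35.6
```

send_rows:
  increments:
    - [0, 0, 0.03, 0]
    - [0, 0, 0.06, 0]
    - [0, 0, 0.1, 0]
    - [0, 0, 0.13, 0]
    - [0, 0, 0.13, 0]
    - [0, 0, 0.13, 0]

```text
t: 3.45
eef_pos: [457.8, -299.8, 187.1]
tcp_rot: [3.125, 0.287, 0.007]
contact_force: [-0.6, 0.1, -2.2]
width: 35.5
```

Run:
```python
from h import *
im=wshot("w3");cv2.imwrite("pics/w3b.png",cv2.resize(im,(800,600)))
```

```text
t 3.45 tcp [ 457.8 -299.8  187.1] yaw 10.48 w 35.47233081224391 F [-0.6  0.1 -2.2]
```

View pics/w3b.png

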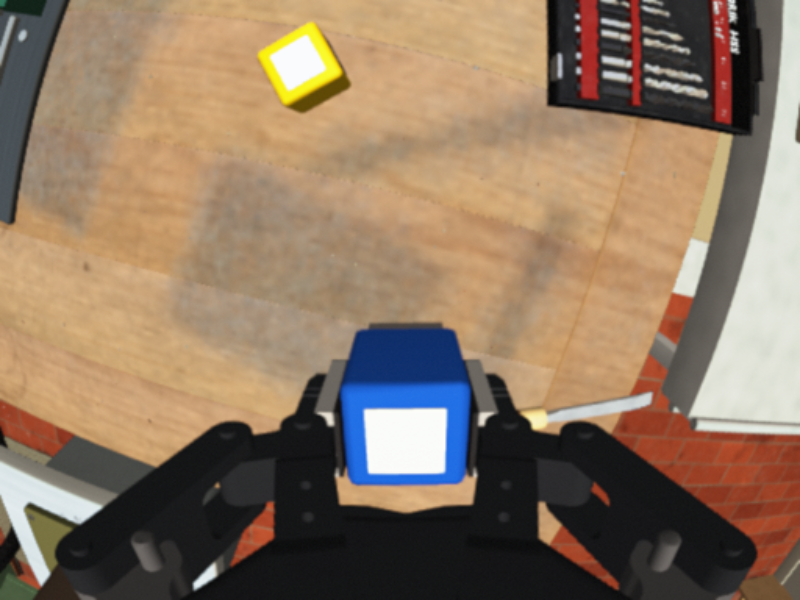

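Run:
```python
from h import *
w=(np.array([(364,409),(447,407),(445,473),(368,474)],float)+.5)/1.5625-.5
w2=(np.array([(341,383),(469,382),(466,481),(348,484)],float)+.5)/1.5625-.5
tcp=np.array([457.8,-299.8,187.1]);a=np.radians(10.48)
for q in(w,w2):
    X=wback(q,196.5,wst("w3"));d=X.mean(0)-tcp;e=np.diff(np.r_[X,X[:1]],axis=0)[:,:2]
    print("tool-x off",d[0]*np.cos(a)+d[1]*np.sin(a),"perp",-d[0]*np.sin(a)+d[1]*np.cos(a),np.linalg.norm(e,axis=1).round(1))
```

```text
tool-x off 0.12674658275462983 perp 0.5669225444271351 [22.2 22.8 22.4 22.5]
tool-x off 2.1042845350669412 perp 0.5663034663705809 [33.5 33.7 34.9 34.5]
```

send_rows:
  increments:
    - [0.006, 0.017, 0.0, -1]
    - [0.018, 0.047, 0, -4]
    - [0.03, 0.08, 0, -8]
    - [0.043, 0.112, 0, -12]
    - [0.055, 0.145, 0, -16]
    - [0.068, 0.177, 0, -20]
    - [0.08, 0.21, 0, -22]
    - [0.093, 0.242, 0, -22]
    - [0.105, 0.275, 0, -22]
    - [0.118, 0.308, 0, -22]

```text
t: 4.33
eef_pos: [573.5, 10.4, 183.2]
tcp_rot: [3.122, -0.314, -0.006]
contact_force: [1.1, -1.1, -0.3]
width: 35.3
```

send_rows:
  increments:
    - [0.01, 0.03, 0, 0]
    - [0.02, 0.052, 0, 0]
    - [0.026, 0.069, 0, 0]
    - [0.026, 0.07, 0, 0]
    - [0.026, 0.07, 0, 0]
    - [0.026, 0.07, 0, 0]

```text
t: 4.83
eef_pos: [598.2, 78.7, 181.7]
tcp_rot: [3.12, -0.316, -0.011]
contact_force: [-0.6, -0.6, -0.4]
width: 35.7
```

Run:
```python
from h import *
im=wshot("w4");cv2.imwrite("pics/w4b.png",cv2.resize(im,(800,600)))
print(wproj([[680.7,61.5,55]],wst("w4"))*1.5625)
```

```text
t 4.8333 tcp [598.2  78.7 181.7] yaw -11.57 w 35.69076825956245 F [-0.6 -0.6 -0.4]
[[406.31405042 138.33015784]]
```

View pics/w4b.png

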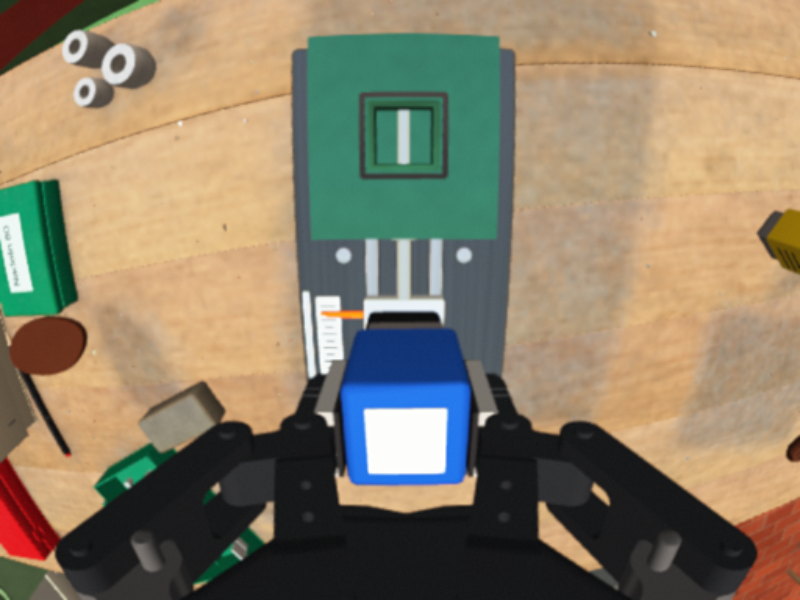

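Run:
```python
from h import *
f=lambda c:wback((np.array(c,float)+.5)/1.5625-.5,55,wst("w4"))
for q in ([(361,93),(447,93),(447,178),(361,178)],[(308,37),(499,37),(498,238),(311,239)]):
    X=f(q);e=np.diff(np.r_[X,X[:1]],axis=0)[:,:2];print(X.mean(0),np.linalg.norm(e,axis=1).round(1),((np.degrees(np.arctan2(e[:,1],e[:,0]))+45)%90-45).round(1))
a=np.radians(-11.5);print(X.mean(0)[:2])
s=bot.get_state();M=R.from_rotvec(s["tcp_rot"]).as_matrix();print(M.round(4))
```

```text
[682.86918765  62.41429993  55.        ] [44.  44.8 44.7 44.7] [-11.5 -11.1 -11.5 -11.9]
[682.95510917  62.38638894  55.        ] [ 99.2 108.5 100.5 108.9] [-11.5 -10.9 -11.2 -11.6]
[682.95510917  62.38638894]
[[ 0.9794 -0.2016 -0.0066]
 [-0.2017 -0.9794 -0.0053]
 [-0.0054  0.0065 -1.    ]]
```

send_rows:
  increments:
    - [0.02, -0.004, 0, 0]
    - [0.05, -0.01, 0, 0]
    - [0.075, -0.015, 0, 0]
    - [0.0842, -0.0167, -0.01, 0]
    - [0.0842, -0.0167, -0.03, 0]
    - [0.0842, -0.0167, -0.05, 0]
    - [0.0842, -0.0167, -0.063, 0]
    - [0.0842, -0.0167, -0.063, 0]
    - [0.0842, -0.0167, -0.063, 0]
    - [0.0842, -0.0167, -0.063, 0]

```text
t: 5.72
eef_pos: [683.0, 61.0, 120.0]
tcp_rot: [3.12, -0.318, -0.007]
contact_force: [0.9, -0.7, -0.9]
width: 35.2
```

Run:
```python
from h import *
im=wshot("w5");t=optics.grab_frame("top");s=optics.grab_frame("scene")
cv2.imwrite("pics/c5.png",np.hstack([cv2.resize(im[:,120:400],(400,548)),cv2.resize(s[160:260,140:213],(400,548))]))
```

```text
t 5.7167 tcp [683.  61. 120.] yaw -11.66 w 35.182420104357284 F [ 0.9 -0.7 -0.9]
```

View pics/c5.png

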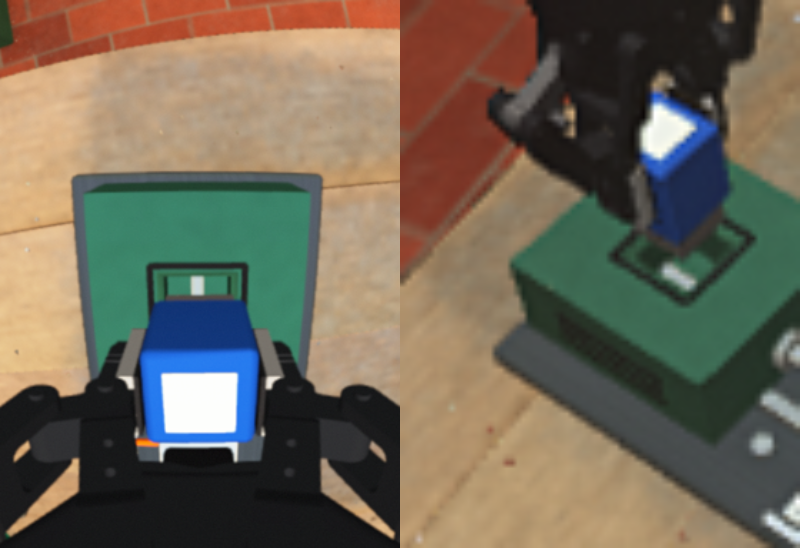

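send_rows:
  increments:
    - [-0.0005, 0.001, 0, 0]
    - [-0.0005, 0.001, 0, 0]
    - [-0.0005, 0.001, -0.004, 0]
    - [-0.0005, 0.001, -0.008, 0]
    - [-0.0005, 0.001, -0.012, 0]
    - [-0.0005, 0.001, -0.016, 0]
    - [-0.0005, 0.001, -0.018, 0]
    - [-0.0005, 0.001, -0.018, 0]
    - [-0.0005, 0.001, -0.018, 0]

```text
t: 6.62
eef_pos: [682.8, 62.4, 102.2]
tcp_rot: [3.12, -0.318, -0.007]
contact_force: [-0.3, 0.6, -0.8]
width: 35.5
```

send_rows:
  increments:
    - [0, 0, -0.004, 0]
    - [0, 0, -0.008, 0]
    - [0, 0, -0.012, 0]
    - [0, 0, -0.0125, 0]
    - [0, 0, -0.0125, 0]
    - [0, 0, -0.0125, 0]

```text
t: 7.12
eef_pos: [682.7, 62.3, 90.8]
tcp_rot: [3.12, -0.318, -0.006]
contact_force: [-2.5, -0.7, 8.8]
width: 35.4
```

send_rows:
  increments:
    - [0, 0, -0.001, 0]
    - [0, 0, -0.0015, 0]
    - [0, 0, -0.0015, 0]

```text
t: 7.37
eef_pos: [682.7, 62.3, 90.8]
tcp_rot: [3.12, -0.318, -0.006]
contact_force: [-2.9, -0.9, 9.9]
width: 35.3
```

send_rows:
  increments:
    - [0, 0, 0, 0]
    - [0, 0, 0, 0]
    - [0, 0, 0, 0]
    - [0, 0, 0, 0]
    - [0, 0, 0, 0]
    - [0, 0, 0, 0]
    - [0, 0, 0, 0]
  jaw: 0.0854

```text
t: 7.95
eef_pos: [682.7, 62.4, 90.7]
tcp_rot: [3.12, -0.318, -0.006]
contact_force: [-0.7, 0.7, 1.2]
width: 85.4
```

send_rows:
  increments:
    - [0, 0, 0.02, 0]
    - [0, 0, 0.05, 0]
    - [0, 0, 0.08, 0]
    - [0, 0, 0.1, 0]
    - [0, 0, 0.1, 0]
    - [0, 0, 0.1, 0]

```text
t: 8.45
eef_pos: [683.5, 62.4, 192.0]
tcp_rot: [3.121, -0.318, -0.002]
contact_force: [-0.0, 0.8, -0.1]
width: 85.2
```

Run:
```python
from h import *
print(bot.get_state()["q"].round(2))
im=wshot("w6");cv2.imwrite("pics/w6b.png",cv2.resize(im,(800,600)))
```

```text
[-0.22  0.85  0.12  1.43 -0.11  0.88 -1.84]
t 8.45 tcp [683.5  62.4 192. ] yaw -11.65 w 85.21644866670442 F [-0.   0.8 -0.1]
```

View pics/w6b.png

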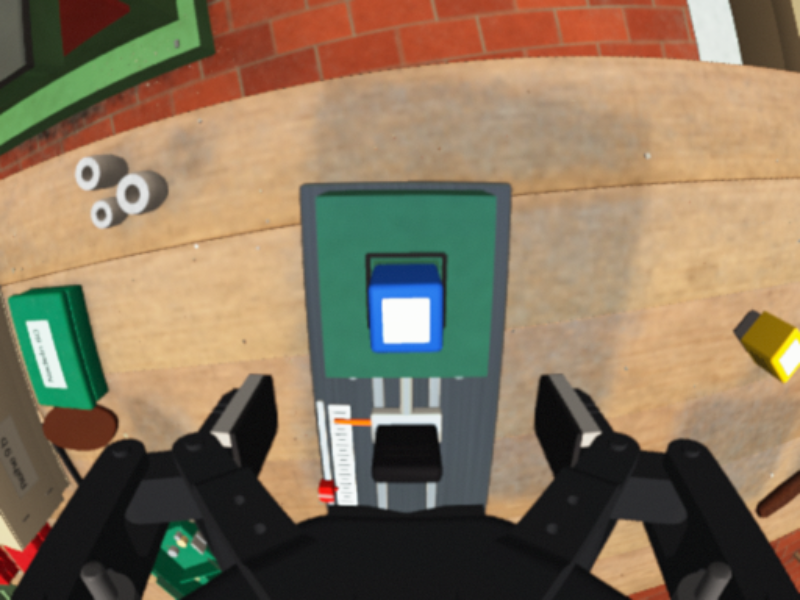

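send_rows:
  increments:
    - [-0.006, 0.001, 0, 4]
    - [-0.018, 0.004, 0, 11]
    - [-0.03, 0.006, 0, 18]
    - [-0.042, 0.008, 0, 25]
    - [-0.054, 0.011, 0, 32]
    - [-0.066, 0.013, 0, 39]
    - [-0.078, 0.0155, 0, 46]
    - [-0.09, 0.018, 0, 53]
    - [-0.1, 0.02, 0, 60]
    - [-0.1086, 0.0218, 0, 67]
  jaw: 0.046

```text
t: 9.33
eef_pos: [571.7, 84.3, 188.8]
tcp_rot: [2.772, 1.466, -0.007]
contact_force: [-0.6, -0.2, 0.1]
width: 45.8
```

Run:
```python
from h import *
from fit import loc,W,p
p[:2]=np.array([682.7,62.3])-85*np.array([np.cos(p[2]),np.sin(p[2])]);print(p)
g=lambda c,z:loc(wback((np.array([c],float)+.5)/1.5625-.5,z,wst("w6")))
print("ptr",g((336,422),19),"rider",g((327,490),25),"plate top near/far",g((405,425),84),g((405,452),84),"module",g((406,321),100))
s=bot.get_state();M=R.from_rotvec(s["tcp_rot"]).as_matrix();yaw=np.degrees(np.arctan2(M[1,0],M[0,0]))
print("yaw",yaw,"grip",W(p,[[-25,0,66]]),s["eef_pos"],s["width"],s["q"].round(2))
```

```text
[ 5.99414880e+02  7.92878996e+01 -2.01212630e-01]
ptr [[-25.77312293  51.82882122]] rider [[-88.33932209  63.12945407]] plate top near/far [[14.73517899  1.0358467 ]] [[-4.658337    1.05984462]] module [[84.21102551  0.52758686]]
yaw 55.74473963353289 grip [[574.91925605  84.28434065  66.        ]] [571.66627903  84.27639574 188.75575933] 45.82880118476211 [-0.11  0.72 -0.2   1.77  0.23  0.68 -1.04]
```

send_rows:
  increments:
    - [0.001, 0, 0, 7]
    - [0.002, 0, 0, 14]
    - [0.0032, 0, 0, 21]
    - [0.0032, 0, 0, 22.8]
    - [0.0032, 0, -0.03, 22.8]
    - [0.0032, 0, -0.065, 22.8]
    - [0.0032, 0, -0.085, 22.8]
    - [0.0032, 0, -0.085, 22.8]
    - [0.0032, 0, -0.085, 22.8]

```text
t: 10.08
eef_pos: [573.6, 84.2, 102.4]
tcp_rot: [2.43, 1.985, -0.011]
contact_force: [1.2, 0.2, 1.2]
width: 45.8
```

Run:
```python
from h import *
im=wshot("w7");s=optics.grab_frame("scene");print(bot.get_state()["tcp_rot"])
cv2.imwrite("pics/c7.png",np.hstack([cv2.resize(im[100:384,120:400],(400,406)),cv2.resize(s[180:280,180:278],(398,406),interpolation=2)]))
```

```text
t 10.0833 tcp [573.6  84.2 102.4] yaw 78.49 w 45.76101982141238 F [1.2 0.2 1.2]
[ 2.42764515  1.98362996 -0.0031475 ]
```

View pics/c7.png

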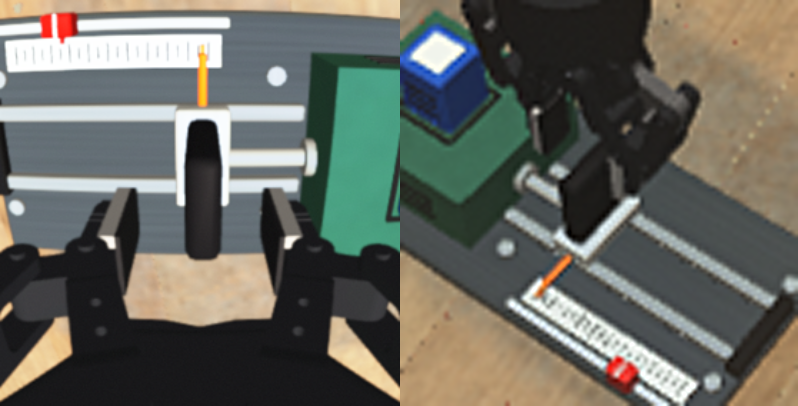

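Run:
```python
from h import *
from fit import loc,p
p[:2]=np.array([682.7,62.3])-85*np.array([np.cos(p[2]),np.sin(p[2])])
U=lambda c:(np.array([c],float)+.5)/[400/280,406/284]-.5+[120,100]
st=wst("w7")
for z in(18,20):
  for n,c in(("ptr tip",(203,46)),("ptr base",(202,100)),("mark tip",(62,40)),("rider bot",(61,34)),("scale L",(8,55)),("scale R",(219,50))): print(z,n,loc(wback(U(c),z,st)).round(1))
```

```text
18 ptr tip [[-24.2  53.6]]
18 ptr base [[-24.6  27.3]]
18 mark tip [[-92.9  57.8]]
18 rider bot [[-93.3  60.8]]
18 scale L [[-123.2   51.6]]
18 scale R [[-16.6  51.7]]
20 ptr tip [[-24.2  53.8]]
20 ptr base [[-24.6  27.8]]
20 mark tip [[-92.3  58. ]]
20 rider bot [[-92.6  61. ]]
20 scale L [[-122.2   51.9]]
20 scale R [[-16.7  52. ]]
```

send_rows:
  increments:
    - [0.001, 0, -0.01, 0]
    - [0.001, 0, -0.02, 0]
    - [0.001, 0, -0.029, 0]
    - [0.001, 0, -0.029, 0]
    - [0.001, 0, -0.029, 0]

```text
t: 10.6
eef_pos: [576.0, 84.5, 75.0]
tcp_rot: [2.428, 1.984, -0.005]
contact_force: [-0.7, 0.2, 0.3]
width: 45.9
```

send_rows:
  increments:
    - [0, 0, 0, 0]
    - [0, 0, 0, 0]
    - [0, 0, 0, 0]
    - [0, 0, 0, 0]
    - [0, 0, 0, 0]
    - [0, 0, 0, 0]
  jaw: 0
  grip_force: 60

```text
t: 11.1
eef_pos: [575.1, 84.7, 75.3]
tcp_rot: [2.428, 1.985, -0.007]
contact_force: [-4.0, 0.2, 5.5]
width: 13.3
```

send_rows:
  increments:
    - [-0.006, 0.0012, 0, 0]
    - [-0.014, 0.0029, 0, 0]
    - [-0.023, 0.0047, 0, 0]
    - [-0.032, 0.0065, 0, 0]
    - [-0.041, 0.0084, 0, 0]
    - [-0.05, 0.0102, 0, 0]
    - [-0.058, 0.0119, 0, 0]
    - [-0.064, 0.0131, 0, 0]
    - [-0.067, 0.0137, 0, 0]
    - [-0.067, 0.0137, 0, 0]

```text
t: 11.93
eef_pos: [511.5, 97.7, 75.4]
tcp_rot: [2.427, 1.981, 0.001]
contact_force: [9.1, -2.0, -7.1]
width: 13.4
```

send_rows:
  increments:
    - [0, 0, 0, 0]
    - [0, 0, 0, 0]

```text
t: 12.1
eef_pos: [515.4, 96.9, 75.4]
tcp_rot: [2.425, 1.976, 0.01]
contact_force: [9.2, -1.8, -7.3]
width: 13.1
```

Run:
```python
from h import *
im=wshot("w8");s=optics.grab_frame("scene");t=optics.grab_frame("top")
cv2.imwrite("pics/c8.png",np.hstack([cv2.resize(im[60:340,120:400],(400,400)),cv2.resize(s[180:280,180:280],(400,400),interpolation=2)]))
from fit import loc,p
print(loc([[575.1,84.7]])-loc(bot.get_state()["eef_pos"][None]))
```

```text
t 12.1 tcp [515.4  96.9  75.4] yaw 78.35 w 13.077804276705642 F [ 9.2 -1.8 -7.3]
[[ 6.11099761e+01 -4.50557749e-02]]
```

View pics/c8.png

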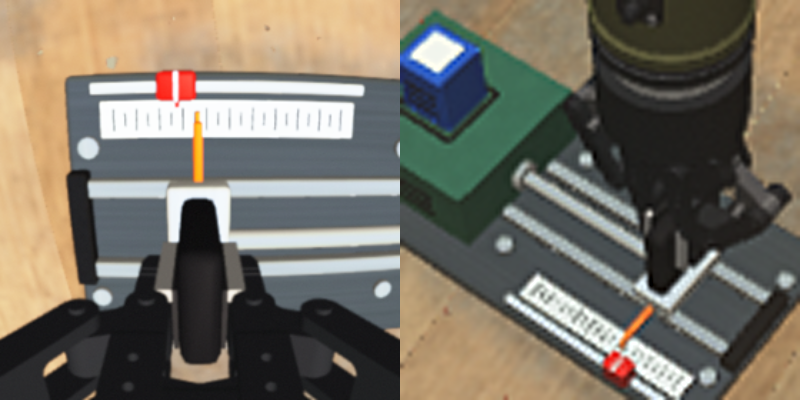

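```bash
cat > gap.py <<'E'
from h import *
from fit import loc,p
def gap(f,a,b,z=18):
    U=lambda c:(np.array([c],float)+.5)/(400/280)-.5+[120,60]
    A=loc(wback(U(a),z,wst(f)));B=loc(wback(U(b),z,wst(f)));print(A,B,"ptr-mark x",A[0,0]-B[0,0])
E
python3 -c "
from gap import *
gap('w8',(197.5,113),(177,104))"
```

```text
[[-83.47658943  54.80240655]] [[-91.86340255  58.58848305]] ptr-mark x 8.386813125544236
```

send_rows:
  increments:
    - [-0.005, 0.001, 0, 0]
    - [-0.009, 0.0018, 0, 0]
    - [-0.0117, 0.0023, 0, 0]
    - [-0.0117, 0.0023, 0, 0]
    - [-0.0117, 0.0023, 0, 0]
    - [-0.0117, 0.0023, 0, 0]
    - [-0.0117, 0.0023, 0, 0]

```text
t: 12.83
eef_pos: [507.0, 98.6, 75.4]
tcp_rot: [2.423, 1.973, 0.017]
contact_force: [9.5, -2.4, -6.0]
width: 12.9
```

Run:
```python
from h import *
im=wshot("w9");s=optics.grab_frame("scene");t=optics.grab_frame("top")
cv2.imwrite("pics/c9.png",np.hstack([cv2.resize(im[60:340,120:400],(400,400)),cv2.resize(t[105:205,170:270],(400,400),interpolation=2)]))
from fit import loc,p
s=bot.get_state();print(s["t"],s["eef_pos"],s["joint_velocities"].round(4),loc([[575.1,84.7]])-loc(s["eef_pos"][None]))
```

```text
t 12.8333 tcp [507.   98.6  75.4] yaw 78.29 w 12.923997546365504 F [ 9.5 -2.4 -6. ]
12.9833 [506.99912274  98.56339185  75.3784903 ] [ 0.0012  0.0018  0.0004 -0.0017 -0.0008  0.0004 -0.0018] [[6.94976431e+01 2.67836080e-02]]
```

View pics/c9.png

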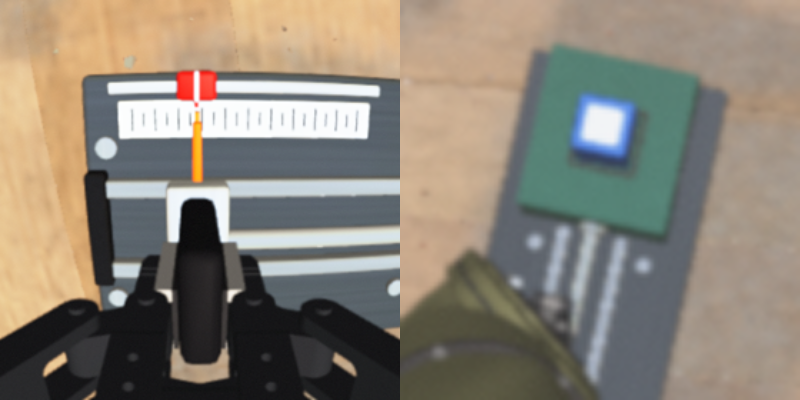

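Run:
```python
from gap import *
gap('w9',(197.3,116),(196.5,104))
s=bot.get_state();print(s["eef_pos"],s["width"],s["contact_force"])
print(bot.finish_job())
```

```text
[[-91.72109679  53.59281583]] [[-92.03637037  58.58481067]] ptr-mark x 0.3152735795419659
[506.99912274  98.56339185  75.3784903 ] 13.23757641107088 [10.17545103 -1.92928845 -6.79495199]
the job is handed in; nothing more can be done
None
```

I plugged the blue module home into the tester's socket and let go of it. I then pulled the handle out about 69 mm and handed the job in at about 13 s while still holding it.

**Last checks**
- **Pointer and rider:** the wrist picture puts the orange pointer about 0.3 mm from the red rider along the pull.
- **Hold:** the arm was still, with the fingers on the handle against a spring pull of about 10 N.
- **Module:** the top picture shows it sitting square and centred in the socket. I didn't measure its depth directly. The arm stopped at the expected seated height, and pressing further moved it no lower.
- **Red rider:** all three estimates of its position taken before the pull were within 1 mm of each other. After the pull it measured in the same place.
- **Yellow module and whetstone:** I never touched them, but I made no final measurement of their positions.

**What disagreed**
- **Handle slip:** the first pull stopped about 8 mm short because the arm gave way to the spring. A second, slightly overshot move corrected it.
- **Camera mismatch:** the cameras disagreed by up to about 2 mm on the socket position. I used the wrist camera, and the module went in without sideways resistance.
- **Pictures viewed:** 12, two past the budget.

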